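# Close up the label printer after a roll change and bring it on line

## Robot

A 6-joint arm with a two-finger parallel gripper is mounted at the origin on a cart in front of the work surface, level with it; the furniture and walls round the work are solid. World frame = base frame: x ahead of the robot, y to its left, z up, the work surface at z = 0. Lengths are in m, angles in rad, forces in N, time in s.
With the tool pointing down it reaches from about 0.325 to 0.775 m from the base axis. Payload 9.3 kg.
Tool frame: the origin (TCP) lies between the finger pads; the fingertips stand 22 mm ahead of it and the grasp point (between the pads) lies 3 mm ahead of it (arm.finger_overhang is the distance from the TCP to the fingertips, in m); z points along the fingers, y is the line along which they close (so a half turn about z gives the same grasp; the last joint's range is limited). The gripper opens to 85 mm and grips with 20 to 120 N. Pads are 22 mm wide; open, the fingers measure 114 mm over their backs; the gripper's body (76 mm by 85 mm) begins 54 mm behind the grasp point. The pads swing forward as they close: fully open they stand 13 mm farther back than shut.
Start: joints at [1.092, 0.259, 0.021, 1.334, 0, 1.418], TCP at [0.176, 0.521, 0.253] pointing down, gripper open.
Joint ranges: [-3.04, 3.04], [-0.91, 1.82], [-1.04, 1.36], [-1.92, 1.95], [-1.52, 1.45], [-3.14, 3.14]. Speed limits (rad/s): [2.22, 2.22, 2.79, 3.14, 3.14, 3.14].

## Interface

Orientations are given as a unit quaternion [w, x, y, z].
In Python, from station import status, optics, arm gives the robot as it stands. The module is installed in compiled form; this text tells all that it offers.
- The arm moves only by the tool servo_tool, never from a script. Its argument "moves" is a list of rows, each a list of 7 numbers: the shift along the tool's x, y, z in units of 50 mm (1.0 is 50 mm), then the turn, a rotation vector about the tool's x, y, z in units of 5 degrees (1.0 is 5 degrees), then the finger opening in mm, from 0 to 85.4. A call has exactly 8 rows; each row shifts and turns the commanded pose from where the row before left it, along the tool's axes as they then stand; what a row does not reach is not made up. A row lasts 1/10 s, in which the tool goes at most 50 mm and 8.59 degrees, less where a joint would pass 70% of its speed; a pose out of reach is approached as far as the arm can. A call is refused whole if a number of a shift passes 1 or a number of a turn 1, either way. A call with a gripper value outside its range is refused whole. The fingers move at their own pace and stop on an object; "grip_force" is the grip in N (left out, the last holds). Time passes only in rows, so rows that do not move let the fingers close, or fill a call up. It gives the time, the measured TCP pose, the force, the opening and the grip force at its end, in the units of the state.
- status.state(): the state, without advancing time (a new reading comes with each control period).
- optics.grab_frame(name): name is "scene" or "top" or "wrist"; returns the picture (420x560x3 uint8, blue, green, red); there is no depth.
- optics.get_calibration(name): a dict with "vertical_fov" (degrees; the focal length in pixels is half the picture's height over the tangent of half this angle, whatever the lens; pixels are square), "cx", "cy" (the principal point, pixels), "dist_coeffs" ([k1, k2, p1, p2, k3] as OpenCV has them; the pictures are not rectified), "xyz" and "orientation" of the camera in the world. Camera axes: x right, y down, z forward; pixel columns grow to the right and rows downward; lengths in m; the calibration is good to about 2 mm. A picture is of the moment at which its call begins: read the wrist's pose just before it. get_calibration takes no time and is no camera call; for the wrist camera it gives the pose at the moment of the call.
- arm.finish_job(): hands the job in; it is judged then, once.
The state is a dict: "t": time; "qpos": joint angles; "joint_vel": joint speeds; "joint_efforts": joint torques, N m; "tcp_pos": TCP position; "tool_rot": TCP orientation; "ft_force": force on the tool from outside, world axes, zero at the start; "wrist_torque": the same for the moment, N m; "grip_width": finger opening in m; "finger_force": force on a finger pad.
Only numpy, scipy, OpenCV 4.12 (cv2) and the standard library are available. Lean on these libraries where they do the work, as an engineer would, in place of code of your own. Each camera call takes 0.05 s, during which the arm holds its last target. There are 200 camera calls.

## Task

The label printer on the packing table has a fresh roll in it and still stands open. With light fingertip presses, gripping and lifting nothing, put it back in service in this order: press the print-head bar fully down by its green pad, press the cover fully shut by its green lip, push the round red power button in until it stays in, then press the blue feed key fully down and let it spring back up. Do not shove the printer about or disturb the things beside it.

Things in the scene. Friction and masses are not known exactly. Their poses are not given: they have to be found in the camera images.
- printer: light grey and black label printer, 250 deep, 136 wide, 122 mm high shut, about 1.7 kg, loose on rubber feet. Origin: centre of its underside, at table level; x to its back, y to its left, z up; the front, with the control deck, faces -x. The deck is 91 mm up, 60 to 125 mm in front of the origin. The bay behind it holds a fixed white label roll (62 mm across, top 85 mm up, axis 38 mm behind the origin)
- head_pad (a point): centre of the top of the green ribbed pad (18 x 34 mm) in the middle of the aluminium print-head bar, which lies across the bay just behind the deck. The bar swings on a pivot parallel to the printer's y at x = 0, z = 88 mm (printer's frame); with the bar down the pad is 41 mm in front of the pivot and 11.5 mm above it
- head (a joint): angle of the print-head bar in rad: 0 = fully down on the black roller (its stop), grows as the bar is raised; starts raised at 0.35 to 0.6. A stiff pivot holds it where it is left; 1 to 2 N on the pad moves it
- cover_lip (a point): top of the green finger lip (46 x 26 mm) at the middle of the cover's front edge, 8 mm behind its front end. The light grey cover with a window swings on a rear hinge parallel to the printer's y at x = 105, z = 92 mm (printer's frame); shut, this point is 165 mm in front of the hinge and 31 mm above it, the lip ends 68 mm in front of the printer's origin and stands 25 mm above the keys
- cover (a joint): opening angle of the cover in rad: 0 = shut (its stop), grows as it opens, limit 1.3; starts at 0.9 to 1.1. It cannot shut over a raised print-head bar. A stiff hinge holds it where it is left; pressing the lip straight down takes 2 to 3 N when open, under 1 N when nearly shut
- power_top (a point): centre of the top of the round red power button, 20 mm across, on the left of the control deck (printer's frame x = -97, y = +32, z = 98 mm when out). It goes straight down
- power (a joint): depth of the power button in m: 0 = out, 0.004 = fully in (its stop). A steady 2 N pushes it and it stays where it is pushed
- feed_top (a point): centre of the top of the blue oblong feed key, 20 mm (front to back) x 30 mm, on the right of the control deck (printer's frame x = -97, y = -32, z = 98 mm when up). It goes straight down
- feed (a joint): depth of the feed key in m: 0 = up, 0.004 = fully down (its stop). A spring, about 1.4 N at first and 4.2 N when fully down, lifts it again
- gift_box_c: white gift box with a red ribbon, 97 x 106 x 47 mm, loose, on the printer's left; origin: centre of its underside
- spare_roll: spare white label roll standing on end, 62 mm across, 84 mm high, loose, on the printer's right, towards its back; origin: centre of its underside
- old_core: empty cardboard core of the old roll standing on end, 29 mm across, 86 mm high, light, loose, on the printer's right; origin: centre of its underside
- card_stack: stack of gift tags, 74 x 95 x 17 mm, loose, on the printer's right towards its front; origin: centre of its underside

How it is judged:
On the way, in this order (a step that is already met when the one before it is completed fails the run):
1. the print-head bar is pressed fully down (value of joint head below 0.06 rad), for 0.1 s.
2. the cover is pressed fully shut (value of joint cover below 0.03 rad), for 0.1 s.
3. the power button is pushed in (value of joint power above 0.003 m), for 0.1 s.
4. the feed key is pressed down (value of joint feed above 0.003 m), for 0.04 s.
At the end, for the whole second after the job is handed in: The print-head bar is down (under 0.06 rad), the cover shut (under 0.03 rad), the power button in (over 3 of its 4 mm), the feed key up again (within 1 mm), and the printer stands still and level within 30 mm of where it stood (value of joint head below 0.06 rad and value of joint cover below 0.03 rad and value of joint power above 0.003 m and value of joint feed below 0.001 m and distance of printer from where it was at the start of the episode below 0.03 m and linear speed of printer below 0.02 m/s and angle between printer's own z axis and vertical below 0.05 rad); the robot touches nothing.
It fails at once if the cover was brought down on a raised print-head bar (value of joint head above 0.12 rad and value of joint cover below 0.35 rad).
It fails at once if a key was pressed out of order (power with the cover open, or feed before power) ((value of joint power above 0.002 m and value of joint cover above 0.08 rad) or (value of joint feed above 0.002 m and value of joint power below 0.002 m)).
It fails at once if the printer was pressed hard (over 30 N) (contact force between the arm and printer above 30 N).
It fails at once if the printer was lifted, tipped or shoved more than 30 mm (height (world z) of printer above 0.01 m or angle between printer's own z axis and vertical above 0.1 rad or distance of printer from where it was at the start of the episode above 0.03 m).
It fails at once if a thing beside the printer was disturbed (moved more than 20 mm) (distance of any of gift_box_c, spare_roll, old_core, card_stack from where it was at the start of the episode above 0.02 m).
It also fails if it takes over 61 s, if anything falls off the work surface, if the arm or the gripper's body presses on something with over 40 N, if the wrist force passes 120 N, or if a joint passes its speed limit or range.

## Working session

There is one attempt and no reset: what is moved stays moved. The work goes in short steps, Python scripts to look and compute and a tool call to move; the robot and the scene stay as the last step left them, time stands still between calls to the robot, and variables do not carry over. Pictures are saved under pics/ and viewed, at most 10 in all, crops included, and the job is handed in when it is done.

Besides the shell and the picture viewer there is one more tool, called after "Call:" by a JSON object that holds its "method" and its "body", one argument or row to a line. servo_tool: Moves the arm, as the interface text tells. Its arguments: {"type":"object","properties":{"moves":{"type":"array"},"grip_force":{"type":"number"}},"required":["moves"]}

```bash
mkdir -p pics; cat > h.py <<'E'
import numpy as np, cv2
from station import status, optics, arm
from scipy.spatial.transform import Rotation as R
def cal(n):
    c=optics.get_calibration(n); f=210/np.tan(np.radians(c["vertical_fov"])/2)
    K=np.array([[f,0,c["cx"]],[0,f,c["cy"]],[0,0,1.]])
    q=c["orientation"]; return K,np.array(c["dist_coeffs"],float),np.array(c["xyz"]),R.from_quat([q[1],q[2],q[3],q[0]]).as_matrix()
def ray(C,uv):
    K,d,p,M=C; u=cv2.undistortPoints(np.array([[uv]],float),K,d)[0,0]
    v=M@np.array([u[0],u[1],1]); return p,v/np.linalg.norm(v)
def onz(C,uv,z):
    p,v=ray(C,uv); return p+v*(z-p[2])/v[2]
def tri(C1,a,C2,b):
    p,v=ray(C1,a); q,w=ray(C2,b)
    s=np.linalg.lstsq(np.c_[v,-w],q-p,rcond=None)[0]
    A=p+s[0]*v;B=q+s[1]*w; return (A+B)/2,np.linalg.norm(A-B)
def proj(C,X):
    K,d,p,M=C; return cv2.projectPoints((M.T@(np.atleast_2d(X)-p).T).T.copy(),np.zeros(3),np.zeros(3),K,d)[0][:,0]
def blobs(im,lo,hi,amin=25):
    hsv=cv2.cvtColor(im,cv2.COLOR_BGR2HSV); m=cv2.inRange(hsv,np.array(lo),np.array(hi))
    n,l,s,c=cv2.connectedComponentsWithStats(m)
    return [(s[i,4],s[i,:4].tolist(),c[i].round(1).tolist()) for i in range(1,n) if s[i,4]>=amin]
G=((45,90,50),(85,255,255));B=((100,120,50),(130,255,255));RD=((0,150,60),(8,255,255))
E
python3 - <<'E'
from h import *
for n in("scene","top","wrist"):
    im=optics.grab_frame(n); cv2.imwrite(f"pics/{n}0.png",im); C=cal(n); print(n,C[2].round(3),C[3][:,2].round(2),C[0][0,0].round(1))
    for k,c in(("g",G),("b",B),("r",RD)): print(k,blobs(im,*c))
s=status.state();print(s["tcp_pos"],s["tool_rot"],s["grip_width"],arm.finger_overhang)
a,b=cv2.imread("pics/scene0.png"),cv2.imread("pics/top0.png")
cv2.imwrite("pics/both0.png",cv2.resize(np.vstack([a,b]),(400,600)))
E
```

```text
scene [ 0.004 -0.397  0.552] [ 0.65  0.54 -0.52] 395.7
g [(np.int32(31), [346, 113, 10, 7], [351.2, 116.6]), (np.int32(52), [265, 130, 18, 7], [273.2, 133.4]), (np.int32(1063), [0, 234, 31, 46], [12.4, 253.9])]
b [(np.int32(111), [240, 222, 16, 11], [247.6, 227.2]), (np.int32(828), [353, 370, 48, 50], [377.2, 395.4])]
r [(np.int32(45), [221, 215, 9, 6], [225.1, 217.5]), (np.int32(40), [518, 304, 12, 17], [524.2, 310.9])]
top [0.419 0.076 0.988] [ 0.19  0.02 -0.98] 451.3
g [(np.int32(112), [202, 103, 13, 15], [208.8, 109.5]), (np.int32(129), [241, 176, 26, 7], [253.3, 178.6]), (np.int32(131), [254, 231, 17, 9], [261.9, 234.8])]
b [(np.int32(153), [274, 263, 15, 11], [281.0, 267.7]), (np.int32(38), [544, 292, 16, 4], [551.8, 293.4]), (np.int32(25), [544, 298, 16, 4], [551.0, 299.9]), (np.int32(458), [440, 302, 35, 39], [458.4, 320.4])]
r [(np.int32(576), [227, 102, 18, 48], [235.7, 123.3]), (np.int32(118), [540, 149, 20, 27], [552.5, 161.5]), (np.int32(160), [497, 173, 24, 21], [509.2, 183.0]), (np.int32(31), [199, 239, 10, 8], [203.7, 242.0]), (np.int32(141), [177, 241, 26, 26], [189.7, 254.5]), (np.int32(70), [244, 266, 10, 10], [248.9, 270.4])]
wrist [0.1   0.547 0.373] [ 0.29 -0.1  -0.95] 303.1
g [(np.int32(159), [552, 0, 8, 43], [555.3, 20.5]), (np.int32(70), [552, 37, 8, 32], [555.8, 53.7])]
b []
r []
[0.17594073 0.52090806 0.25281082] [-1.56799356e-04  1.62156992e-01  9.86764840e-01 -4.84869211e-04] 0.08513799856211286 0.022
```

View pics/scene0.png

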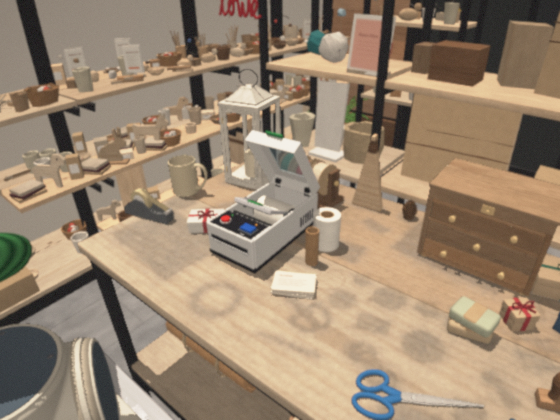

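View pics/top0.png

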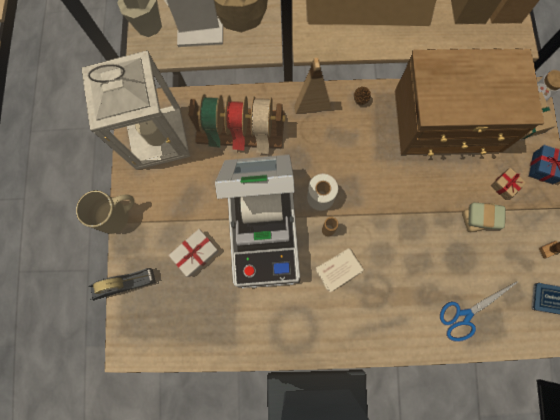

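The top view shows the printer with its front toward the robot: lip at (253,179), pad at (262,235), feed key at (281,268), power button at (249,270). The gift box is to its left. The core (330,226), spare roll (323,192) and tags (340,270) are to its right.

```bash
cat > m.py <<'E'
from h import *
T=cal("top");S=cal("scene")
P,F,L,H=(249,270.4),(281,267.7),(253.3,178.6),(261.9,234.8)
p=onz(T,P,.098);f=onz(T,F,.098)
print("p",p,tri(T,P,S,(225.1,217.5)));print("f",f,tri(T,F,S,(247.6,227.2)));print("dist",np.linalg.norm(p-f))
print("lip",tri(T,L,S,(273.2,133.4)))
d=(p-f)[:2];yaw=np.arctan2(d[1],d[0])-np.pi/2
M=np.array([[np.cos(yaw),-np.sin(yaw)],[np.sin(yaw),np.cos(yaw)]])
o=((p+f)[:2])/2+M@[.097,0]; print("yaw",yaw,"o",o)
def W(x,y,z): return np.r_[o+M@[x,y],z]
for a in np.arange(.3,.66,.05):
    X=W(-.041*np.cos(a)-.0115*np.sin(a),0,.088+.0115*np.cos(a)+.041*np.sin(a)); print("head",a.round(2),proj(T,X).round(1),proj(S,X).round(1),X.round(3))
for a in np.arange(.85,1.16,.05):
    X=W(.105-.165*np.cos(a)+.031*np.sin(a),0,.092+.031*np.cos(a)+.165*np.sin(a)); print("cov",a.round(2),proj(T,X).round(1),proj(S,X).round(1),X.round(3))
print("shut lip",W(-.06,0,.123),"pad",W(-.041,0,.0995))
E
python3 m.py
```

```text
p [0.48579127 0.16011856 0.098     ] (array([0.48569852, 0.16020796, 0.09794644]), np.float64(0.0002567642196030281))
f [0.4892243  0.09688624 0.098     ] (array([0.48932528, 0.0969321 , 0.09655199]), np.float64(3.6630587798483166e-05))
dist 0.063325447627606
lip (array([0.6279179 , 0.13676605, 0.25212484]), np.float64(0.002520796125557679))
yaw 0.05423916586801525 o [0.58436514 0.13376102]
head 0.3 [[262.5 240.9]] [[252.1 205.9]] [0.542 0.131 0.111]
head 0.35 [[262.4 240.7]] [[252.1 205.2]] [0.542 0.131 0.113]
head 0.4 [[262.3 240.5]] [[252.1 204.5]] [0.542 0.131 0.115]
head 0.45 [[262.3 240.2]] [[252.2 203.8]] [0.543 0.131 0.116]
head 0.5 [[262.2 239.8]] [[252.3 203.1]] [0.543 0.132 0.118]
head 0.55 [[262.1 239.5]] [[252.4 202.4]] [0.543 0.132 0.119]
head 0.6 [[262.  239.1]] [[252.5 201.8]] [0.544 0.132 0.121]
head 0.65 [[262.  238.6]] [[252.7 201.1]] [0.545 0.132 0.122]
cov 0.85 [[254.9 195.2]] [[267.4 143.6]] [0.604 0.135 0.236]
cov 0.9 [[254.4 190.5]] [[269.4 140.8]] [0.611 0.135 0.241]
cov 0.95 [[253.9 185.7]] [[271.5 138.1]] [0.619 0.136 0.244]
cov 1.0 [[253.5 180.8]] [[273.6 135.6]] [0.626 0.136 0.248]
cov 1.05 [[253.  175.9]] [[275.7 133.2]] [0.634 0.136 0.251]
cov 1.1 [[252.5 170.9]] [[277.9 131.1]] [0.642 0.137 0.253]
cov 1.15 [[252.1 166. ]] [[280.  129.1]] [0.65  0.137 0.255]
shut lip [0.52445337 0.13050826 0.123     ] pad [0.54342543 0.1315383  0.0995    ]
```

Call:
{"method": "servo_tool", "body": {
  "moves": [
    [0,0,0,0,0,-0.9,0],
    [0,0,0,0,0,-0.9,0],
    [0,0,0,0,0,-0.9,0],
    [0,0,0,0,0,-0.9,0],
    [0,0,0,0,0,-0.76,0],
    [0,0,0,0,0,0,0],
    [0,0,0,0,0,0,0],
    [0,0,0,0,0,0,0]
  ]
}}

```text
t: 0.95
tcp_pos: [0.176, 0.521, 0.2532]
tool_rot: [-0.0, -0.027, 1.0, -0.0]
ft_force: [1.0, 0.1, -0.2]
grip_width: 0.0001
finger_force: 0.0
```

Call:
{"method": "servo_tool", "body": {
  "moves": [
    [-0.3,-0.5,0,0,0,0,0],
    [-0.75,-1,0,0,0,0,0],
    [-0.75,-1,0,0,0,0,0],
    [-0.75,-1,0,0,0,0,0],
    [-0.75,-1,0,0,0,0,0],
    [-0.75,-1,0,0,0,0,0],
    [-0.75,-1,0,0,0,0,0],
    [-0.75,-1,0,0,0,0,0]
  ]
}}

```text
t: 1.75
tcp_pos: [0.4183, 0.227, 0.2536]
tool_rot: [0.0, -0.027, 1.0, 0.0]
ft_force: [1.2, 1.5, -0.0]
grip_width: -0.0002
finger_force: 0.0
```

Call:
{"method": "servo_tool", "body": {
  "moves": [
    [-0.4,-0.6,0,0,0,0,0],
    [-0.2,-0.26,0,0,0,0,0],
    [0,0,0,0,0,0,0],
    [0,0,0,0,0,0,0],
    [0,0,0,0,0,0,0],
    [0,0,0,0,0,0,0],
    [0,0,0,0,0,0,0],
    [0,0,0,0,0,0,0]
  ]
}}

```text
t: 2.55
tcp_pos: [0.4494, 0.188, 0.2534]
tool_rot: [0.0, -0.028, 1.0, 0.0]
ft_force: [-0.7, -0.3, -0.1]
grip_width: 0.0001
finger_force: 0.0
```

```bash
python3 - <<'E'
from h import *
s=status.state();print(s["t"],s["tcp_pos"],s["tool_rot"],s["grip_width"],s["ft_force"])
C=cal("wrist");im=optics.grab_frame("wrist");cv2.imwrite("pics/w1.png",im)
for k,c in(("g",G),("b",B),("r",RD)):
    for b in blobs(im,*c): print(k,b,onz(C,b[2],.098).round(4),onz(C,b[2],.118).round(4))
E
```

```text
2.55 [0.44937211 0.18804798 0.25340029] [ 1.23569488e-04 -2.78316462e-02  9.99612616e-01  3.57306933e-05] 0.00011363854757716559 [-0.65161205 -0.26333144 -0.07752811]
g (np.int32(261), [195, 295, 36, 11], [214.3, 299.4]) [0.5621 0.1306 0.098 ] [0.5481 0.1345 0.118 ]
b (np.int32(618), [165, 223, 32, 20], [180.7, 232.4]) [0.4867 0.0982 0.098 ] [0.4782 0.1044 0.118 ]
r (np.int32(300), [235, 224, 20, 20], [244.7, 233.0]) [0.4838 0.1613 0.098 ] [0.4754 0.163  0.118 ]
r (np.int32(110), [361, 233, 20, 16], [371.6, 239.9]) [0.4844 0.2874 0.098 ] [0.476  0.2799 0.118 ]
r (np.int32(120), [334, 234, 16, 19], [341.5, 242.8]) [0.4891 0.2576 0.098 ] [0.4804 0.2523 0.118 ]
```

View pics/w1.png

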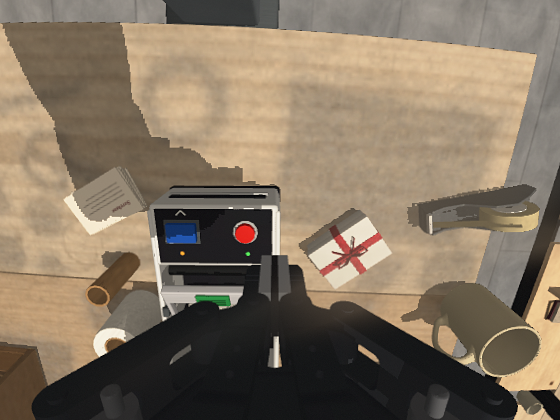

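The wrist view shows power at (245,233), feed at (181,232) and the pad at (214,299). All agree with the top view to within about 2 mm, so I'm moving over the pad.

Call:
{"method": "servo_tool", "body": {
  "moves": [
    [-0.31,-0.2,0.31,0,0,0,0],
    [-0.31,-0.2,0.31,0,0,0,0],
    [-0.31,-0.2,0.31,0,0,0,0],
    [-0.31,-0.2,0.31,0,0,0,0],
    [-0.31,-0.2,0.31,0,0,0,0],
    [-0.31,-0.2,0.3,0,0,0,0],
    [0,0,0,0,0,0,0],
    [0,0,0,0,0,0,0]
  ]
}}

```text
t: 3.4
tcp_pos: [0.5459, 0.1324, 0.1602]
tool_rot: [-0.001, -0.027, 1.0, 0.0]
ft_force: [0.2, -0.2, 1.2]
grip_width: -0.0002
finger_force: 0.0
```

```bash
python3 - <<'E'
from h import *
s=status.state();print(s["t"],s["tcp_pos"],s["tool_rot"],s["ft_force"])
a=optics.grab_frame("top");b=optics.grab_frame("scene")
cv2.imwrite("pics/c2.png",np.hstack([cv2.resize(a[140:300,190:350],(400,400)),cv2.resize(b[90:250,190:350],(400,400))]))
print(blobs(a,*G)[:4],blobs(b,*G))
T=cal("top");print(tri(T,(261.9,234.8),cal("scene"),(262,205)))
E
```

```text
3.4 [0.54586523 0.13239215 0.16015259] [-7.41459683e-04 -2.69584356e-02  9.99636280e-01  3.74712343e-05] [ 0.17499612 -0.1778283   1.17809402]
[(np.int32(26), [202, 105, 13, 6], [208.0, 107.1])] [(np.int32(26), [347, 114, 8, 6], [350.5, 116.6]), (np.int32(46), [267, 130, 16, 7], [274.0, 133.8]), (np.int32(374), [15, 235, 16, 35], [21.9, 250.6])]
(array([0.55975296, 0.12774865, 0.1055265 ]), np.float64(0.013929075178514001))
```

View pics/c2.png

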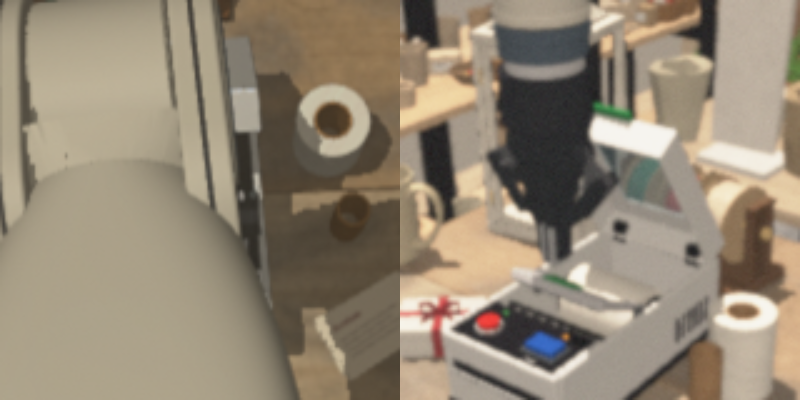

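The fingertips sit just above the green pad, clear of the cover. Pressing down slowly.

Call:
{"method": "servo_tool", "body": {
  "moves": [
    [0,0,0.08,0,0,0,0],
    [0,0,0.08,0,0,0,0],
    [0,0,0.08,0,0,0,0],
    [0,0,0.08,0,0,0,0],
    [0,0,0.08,0,0,0,0],
    [0,0,0.08,0,0,0,0],
    [0,0,0.08,0,0,0,0],
    [0,0,0,0,0,0,0]
  ]
}}

```text
t: 4.3
tcp_pos: [0.5457, 0.1326, 0.1322]
tool_rot: [-0.0, -0.027, 1.0, -0.0]
ft_force: [0.1, 0.1, -0.3]
grip_width: 0.0004
finger_force: 0.0
```

Call:
{"method": "servo_tool", "body": {
  "moves": [
    [0,0,0.04,0,0,0,0],
    [0,0,0.04,0,0,0,0],
    [0,0,0.04,0,0,0,0],
    [0,0,0.02,0,0,0,0],
    [0,0,0.02,0,0,0,0],
    [0,0,0,0,0,0,0],
    [0,0,0,0,0,0,0],
    [0,0,0,0,0,0,0]
  ]
}}

```text
t: 5.1
tcp_pos: [0.5459, 0.1327, 0.1248]
tool_rot: [0.0, -0.027, 1.0, -0.0]
ft_force: [0.3, 0.1, -0.4]
grip_width: 0.0
finger_force: 0.0
```

Call:
{"method": "servo_tool", "body": {
  "moves": [
    [0,0,0.02,0,0,0,0],
    [0,0,0.02,0,0,0,0],
    [0,0,0.02,0,0,0,0],
    [0,0,0.01,0,0,0,0],
    [0,0,0,0,0,0,0],
    [0,0,0,0,0,0,0],
    [0,0,0,0,0,0,0],
    [0,0,0,0,0,0,0]
  ]
}}

```text
t: 5.9
tcp_pos: [0.5457, 0.1327, 0.1215]
tool_rot: [0.0, -0.027, 1.0, -0.0]
ft_force: [-2.6, 0.2, 5.8]
grip_width: -0.0003
finger_force: 2.7
```

```bash
python3 - <<'E'
from h import *
s=status.state();print(s["t"],s["tcp_pos"],s["ft_force"])
b=optics.grab_frame("scene")
w=optics.grab_frame("wrist")
cv2.imwrite("pics/c3.png",np.hstack([cv2.resize(b[160:260,200:300],(400,400),interpolation=2),cv2.resize(w[180:380,170:370],(400,400))]))
E
```

```text
5.9 [0.54571961 0.13270478 0.1214986 ] [-2.61837043  0.18695217  5.78459441]
```

View pics/c3.png

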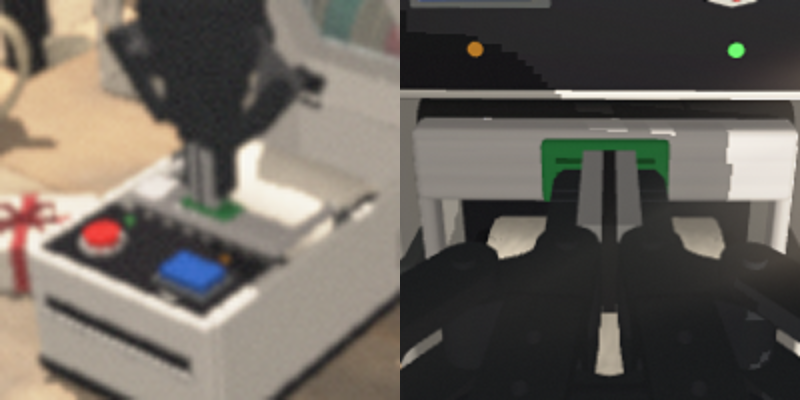

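The bar is flat, with a 5.8 N reaction at the expected 99.5 mm height. I'll nudge a little more to confirm the stop.

Call:
{"method": "servo_tool", "body": {
  "moves": [
    [0,0,0.01,0,0,0,0],
    [0,0,0,0,0,0,0],
    [0,0,0,0,0,0,0],
    [0,0,0,0,0,0,0],
    [0,0,0,0,0,0,0],
    [0,0,0,0,0,0,0],
    [0,0,0,0,0,0,0],
    [0,0,0,0,0,0,0]
  ]
}}

```text
t: 6.8
tcp_pos: [0.5457, 0.1327, 0.1214]
tool_rot: [0.0, -0.027, 1.0, 0.0]
ft_force: [-3.7, -0.8, 9.0]
grip_width: 0.0003
finger_force: 4.7
```

Head bar is down. Next I'll rise, back off and go over the lip, and compute the arc for the cover.

Call:
{"method": "servo_tool", "body": {
  "moves": [
    [0,0,-0.3,0,0,0,0],
    [0.2,0,-0.8,0,0,0,0],
    [0.2,0,-0.8,0,0,0,0],
    [0.2,0,-0.8,0,0,0,0],
    [0,0,-0.9,0,0,0,0],
    [0,0,0,0,0,0,0],
    [0,0,0,0,0,0,0],
    [0,0,0,0,0,0,0]
  ]
}}

```text
t: 7.6
tcp_pos: [0.5157, 0.131, 0.2996]
tool_rot: [-0.001, -0.027, 1.0, -0.0]
ft_force: [0.8, -0.5, 0.4]
grip_width: -0.0002
finger_force: 0.0
```

```bash
python3 - <<'E'
from h import *
s=status.state();print(s["t"],s["tcp_pos"],s["ft_force"])
b=optics.grab_frame("scene");w=optics.grab_frame("wrist")
print(blobs(b,*G),blobs(w,*G)); S=cal("scene")
W=cal("wrist")
for x in blobs(w,*G): print(onz(W,x[2],.25))
A=np.array([1.04,.96,.88,.8,.72,.64,.56,.48,.4,.32,.24,.16,.08,.0])
c,si=np.cos(A),np.sin(A)
off=np.interp(A,[0,1.04],[.008,.005])
x=.688-.173*c+.031*si+off; z=.092+.031*c+.173*si+.022
for i in range(len(A)): print(A[i],x[i].round(4),z[i].round(4), (-np.array([x[i]-x[i-1],z[i]-z[i-1]])/.05).round(2) if i else "")
E
```

```text
7.6 [0.5156834  0.13101928 0.29964303] [ 0.81952733 -0.4613053   0.36666185]
[(np.int32(27), [347, 114, 8, 6], [350.7, 116.6]), (np.int32(50), [265, 130, 18, 7], [273.1, 133.5]), (np.int32(46), [247, 208, 13, 7], [252.8, 210.8]), (np.int32(767), [2, 234, 29, 41], [16.1, 251.2])] [(np.int32(436), [259, 206, 30, 15], [273.1, 213.0])]
[0.49200811 0.12948095 0.25      ]
1.04 0.6322 0.2789 
0.96 0.6194 0.2735 [0.26 0.11]
0.88 0.6071 0.2671 [0.25 0.13]
0.8 0.5954 0.2597 [0.23 0.15]
0.72 0.5843 0.2514 [0.22 0.17]
0.64 0.5739 0.2422 [0.21 0.18]
0.56 0.5643 0.2322 [0.19 0.2 ]
0.48 0.5555 0.2214 [0.18 0.22]
0.4 0.5476 0.2099 [0.16 0.23]
0.32 0.5406 0.1978 [0.14 0.24]
0.24 0.5346 0.1852 [0.12 0.25]
0.16 0.5297 0.1722 [0.1  0.26]
0.08 0.5258 0.1587 [0.08 0.27]
0.0 0.523 0.145 [0.06 0.27]
```

Call:
{"method": "servo_tool", "body": {
  "moves": [
    [-0.3,0,0,0,0,0,0],
    [-0.5,0,0,0,0,0,0],
    [-0.5,0,0,0,0,0,0],
    [-0.5,0,0,0,0,0,0],
    [-0.35,0,0,0,0,0,0],
    [-0.19,0,0.1,0,0,0,0],
    [0,0,0.16,0,0,0,0],
    [0,0,0,0,0,0,0]
  ]
}}

```text
t: 8.5
tcp_pos: [0.6317, 0.1374, 0.2856]
tool_rot: [-0.002, -0.027, 1.0, -0.0]
ft_force: [-0.8, 0.3, -0.3]
grip_width: -0.0002
finger_force: 0.0
```

Call:
{"method": "servo_tool", "body": {
  "moves": [
    [0,0,0.08,0,0,0,0],
    [0,0,0.07,0,0,0,0],
    [0.13,0,0.06,0,0,0,0],
    [0.13,0,0.06,0,0,0,0],
    [0.125,0,0.065,0,0,0,0],
    [0.125,0,0.065,0,0,0,0],
    [0,0,0,0,0,0,0],
    [0,0,0,0,0,0,0]
  ]
}}

```text
t: 9.3
tcp_pos: [0.607, 0.1361, 0.2679]
tool_rot: [0.0, -0.027, 1.0, -0.0]
ft_force: [-0.0, -0.8, -0.7]
grip_width: 0.0
finger_force: 0.0
```

```bash
python3 - <<'E'
from h import *
s=status.state();print(s["t"],s["tcp_pos"],s["ft_force"])
b=optics.grab_frame("scene");print(blobs(b,*G));S=cal("scene")
for a in(1.04,.96,.88,.8,.7): print(a,proj(S,[.688-.165*np.cos(a)+.031*np.sin(a),.136,.092+.031*np.cos(a)+.165*np.sin(a)]).round(1))
cv2.imwrite("pics/c4.png",cv2.resize(b[90:250,190:350],(560,560),interpolation=2))
E
```

```text
9.3 [0.60699843 0.1360533  0.26790957] [-0.01165952 -0.8494542  -0.73661101]
[(np.int32(29), [347, 114, 9, 6], [350.9, 116.4]), (np.int32(46), [247, 208, 13, 7], [253.0, 210.8]), (np.int32(158), [23, 238, 8, 28], [25.8, 250.6])]
1.04 [[275.  133.9]]
0.96 [[271.4 137.7]]
0.88 [[267.9 142. ]]
0.8 [[264.5 146.6]]
0.7 [[260.5 152.9]]
```

View pics/c4.png

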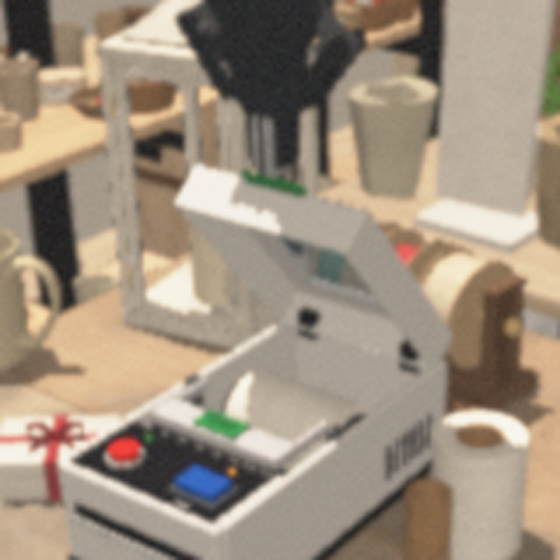

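The cover is following; the lip at about (267,142) in the full frame gives an angle near 0.88. Continuing along the arc.

Call:
{"method": "servo_tool", "body": {
  "moves": [
    [0.115,0,0.075,0,0,0,0],
    [0.115,0,0.075,0,0,0,0],
    [0.11,0,0.085,0,0,0,0],
    [0.11,0,0.085,0,0,0,0],
    [0.105,0,0.09,0,0,0,0],
    [0.105,0,0.09,0,0,0,0],
    [0.095,0,0.1,0,0,0,0],
    [0.095,0,0.1,0,0,0,0]
  ]
}}

```text
t: 10.15
tcp_pos: [0.5643, 0.1337, 0.2322]
tool_rot: [-0.0, -0.027, 1.0, -0.0]
ft_force: [-1.6, 0.8, 2.2]
grip_width: 0.0004
finger_force: 1.2
```

Call:
{"method": "servo_tool", "body": {
  "moves": [
    [0.09,0,0.11,0,0,0,0],
    [0.09,0,0.11,0,0,0,0],
    [0.08,0,0.115,0,0,0,0],
    [0.08,0,0.115,0,0,0,0],
    [0.07,0,0.12,0,0,0,0],
    [0.07,0,0.12,0,0,0,0],
    [0.06,0,0.125,0,0,0,0],
    [0.06,0,0.125,0,0,0,0]
  ]
}}

```text
t: 10.95
tcp_pos: [0.5346, 0.1321, 0.1852]
tool_rot: [0.0, -0.027, 1.0, -0.0]
ft_force: [-1.1, 0.1, 1.2]
grip_width: 0.0003
finger_force: 0.3
```

Remaining: z 0.1852 → 0.147, then fine steps.

Call:
{"method": "servo_tool", "body": {
  "moves": [
    [0.05,0,0.13,0,0,0,0],
    [0.05,0,0.13,0,0,0,0],
    [0.04,0,0.13,0,0,0,0],
    [0.04,0,0.13,0,0,0,0],
    [0.03,0,0.12,0,0,0,0],
    [0.02,0,0.08,0,0,0,0],
    [0,0,0.04,0,0,0,0],
    [0,0,0,0,0,0,0]
  ]
}}

```text
t: 11.75
tcp_pos: [0.5233, 0.1315, 0.1476]
tool_rot: [-0.0, -0.027, 1.0, -0.0]
ft_force: [-0.1, 0.9, -0.3]
grip_width: 0.0004
finger_force: 0.0
```

Call:
{"method": "servo_tool", "body": {
  "moves": [
    [0,0,0.01,0,0,0,0],
    [0,0,0.01,0,0,0,0],
    [0,0,0.01,0,0,0,0],
    [0,0,0,0,0,0,0],
    [0,0,0,0,0,0,0],
    [0,0,0,0,0,0,0],
    [0,0,0,0,0,0,0],
    [0,0,0,0,0,0,0]
  ]
}}

```text
t: 12.55
tcp_pos: [0.5234, 0.1315, 0.1463]
tool_rot: [0.0, -0.027, 1.0, 0.0]
ft_force: [0.6, -0.3, -0.1]
grip_width: -0.0
finger_force: 0.1
```

Call:
{"method": "servo_tool", "body": {
  "moves": [
    [0,0,0.01,0,0,0,0],
    [0,0,0.01,0,0,0,0],
    [0,0,0.01,0,0,0,0],
    [0,0,0,0,0,0,0],
    [0,0,0,0,0,0,0],
    [0,0,0,0,0,0,0],
    [0,0,0,0,0,0,0],
    [0,0,0,0,0,0,0]
  ]
}}

```text
t: 13.35
tcp_pos: [0.5233, 0.1315, 0.145]
tool_rot: [0.0, -0.027, 1.0, 0.0]
ft_force: [-0.9, 0.9, 4.9]
grip_width: -0.0002
finger_force: 2.7
```

Call:
{"method": "servo_tool", "body": {
  "moves": [
    [0,0,0.01,0,0,0,0],
    [0,0,0.005,0,0,0,0],
    [0,0,0,0,0,0,0],
    [0,0,0,0,0,0,0],
    [0,0,0,0,0,0,0],
    [0,0,0,0,0,0,0],
    [0,0,0,0,0,0,0],
    [0,0,0,0,0,0,0]
  ]
}}

```text
t: 14.15
tcp_pos: [0.5233, 0.1315, 0.1448]
tool_rot: [0.0, -0.027, 1.0, 0.0]
ft_force: [-5.0, 0.3, 11.1]
grip_width: -0.0
finger_force: 5.6
```

Cover shut: hard stop at the right height. I'll back off and check.

Call:
{"method": "servo_tool", "body": {
  "moves": [
    [0,0,-0.3,0,0,0,0],
    [0.2,0,-0.5,0,0,0,0],
    [0.4,0,-0.5,0,0,0,0],
    [0.4,0,-0.4,0,0,0,0],
    [0.4,0,0,0,0,0,0],
    [0,0,0,0,0,0,0],
    [0,0,0,0,0,0,0],
    [0,0,0,0,0,0,0]
  ]
}}

```text
t: 14.95
tcp_pos: [0.4541, 0.1276, 0.2286]
tool_rot: [-0.0, -0.027, 1.0, -0.0]
ft_force: [0.0, 0.4, -0.4]
grip_width: -0.0001
finger_force: 0.0
```

```bash
python3 - <<'E'
from h import *
s=status.state();print(s["t"],s["tcp_pos"],s["ft_force"])
for n in("wrist","top","scene"):
    C=cal(n);im=optics.grab_frame(n)
    for k,c in(("g",G),("b",B),("r",RD)):
        for b in blobs(im,*c):
            X=onz(C,b[2],.123 if k=="g" else .098)
            if .4<X[0]<.65 and 0<X[1]<.2: print(n,k,b[0],b[1],b[2],X.round(4))
    if n=="scene": cv2.imwrite("pics/c5.png",cv2.resize(im[120:280,190:350],(560,560),interpolation=2))
E
```

```text
14.95 [0.45408248 0.12763053 0.22859306] [ 0.02644242  0.36235204 -0.42539643]
wrist b 721 [222, 231, 33, 22] [238.1, 241.5] [0.4867 0.0972 0.098 ]
wrist r 360 [298, 232, 21, 22] [308.2, 242.1] [0.4839 0.1603 0.098 ]
scene g 101 [238, 201, 19, 9] [247.5, 204.7] [0.5251 0.1287 0.123 ]
scene b 111 [240, 222, 16, 11] [247.5, 227.3] [0.4874 0.0953 0.098 ]
scene r 46 [221, 215, 9, 6] [225.0, 217.5] [0.4854 0.1604 0.098 ]
```

View pics/c5.png

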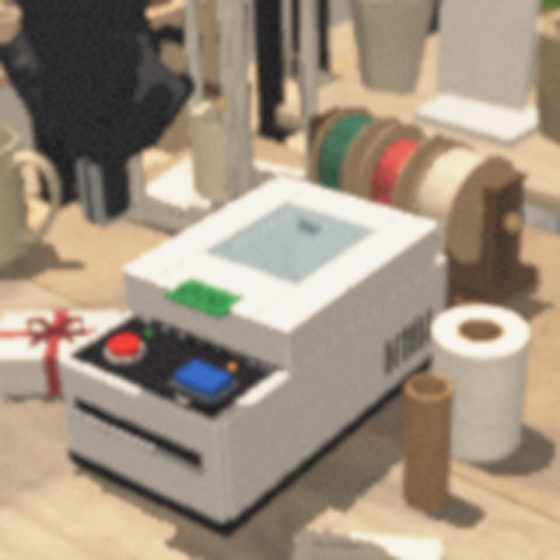

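The cover is closed and the printer hasn't moved. Going over the power button.

Call:
{"method": "servo_tool", "body": {
  "moves": [
    [-0.2,0.2,0.2,0,0,0,0],
    [-0.22,0.22,0.4,0,0,0,0],
    [-0.2,0.21,0.4,0,0,0,0],
    [0,0,0.4,0,0,0,0],
    [0,0,0.3,0,0,0,0],
    [0,0,0.27,0,0,0,0],
    [0,0,0,0,0,0,0],
    [0,0,0,0,0,0,0]
  ]
}}

```text
t: 15.9
tcp_pos: [0.483, 0.1612, 0.1301]
tool_rot: [-0.0, -0.027, 1.0, -0.0]
ft_force: [-0.6, 0.8, 0.2]
grip_width: 0.0001
finger_force: 0.0
```

Call:
{"method": "servo_tool", "body": {
  "moves": [
    [0,0,0.05,0,0,0,0],
    [0,0,0.05,0,0,0,0],
    [0,0,0.05,0,0,0,0],
    [0,0,0.03,0,0,0,0],
    [0,0,0.02,0,0,0,0],
    [0,0,0.02,0,0,0,0],
    [0,0,0,0,0,0,0],
    [0,0,0,0,0,0,0]
  ]
}}

```text
t: 16.7
tcp_pos: [0.4827, 0.1608, 0.1196]
tool_rot: [0.0, -0.027, 1.0, -0.0]
ft_force: [-0.3, 0.2, -0.2]
grip_width: 0.0003
finger_force: 0.0
```

Call:
{"method": "servo_tool", "body": {
  "moves": [
    [0,0,0.02,0,0,0,0],
    [0,0,0.02,0,0,0,0],
    [0,0,0.02,0,0,0,0],
    [0,0,0.01,0,0,0,0],
    [0,0,0,0,0,0,0],
    [0,0,0,0,0,0,0],
    [0,0,0,0,0,0,0],
    [0,0,0,0,0,0,0]
  ]
}}

```text
t: 17.5
tcp_pos: [0.4827, 0.1608, 0.1161]
tool_rot: [0.0, -0.027, 1.0, -0.0]
ft_force: [0.1, 0.3, 2.3]
grip_width: -0.0003
finger_force: 1.0
```

Call:
{"method": "servo_tool", "body": {
  "moves": [
    [0,0,0.01,0,0,0,0],
    [0,0,0.01,0,0,0,0],
    [0,0,0,0,0,0,0],
    [0,0,0,0,0,0,0],
    [0,0,0,0,0,0,0],
    [0,0,0,0,0,0,0],
    [0,0,0,0,0,0,0],
    [0,0,0,0,0,0,0]
  ]
}}

```text
t: 18.3
tcp_pos: [0.4828, 0.1608, 0.1159]
tool_rot: [0.001, -0.027, 1.0, 0.0]
ft_force: [-2.5, -0.7, 11.4]
grip_width: -0.0001
finger_force: 5.9
```

Power is at its stop. Now over to the feed key.

Call:
{"method": "servo_tool", "body": {
  "moves": [
    [0,0,-0.2,0,0,0,0],
    [0,0,-0.3,0,0,0,0],
    [0,-0.4,0,0,0,0,0],
    [0,-0.5,0,0,0,0,0],
    [0,-0.37,0,0,0,0,0],
    [0,0,0.2,0,0,0,0],
    [0,0,0,0,0,0,0],
    [0,0,0,0,0,0,0]
  ]
}}

```text
t: 19.1
tcp_pos: [0.4859, 0.0979, 0.1297]
tool_rot: [-0.0, -0.027, 1.0, 0.0]
ft_force: [-0.6, -0.7, -0.6]
grip_width: -0.0001
finger_force: 0.0
```

Call:
{"method": "servo_tool", "body": {
  "moves": [
    [0,0,0.08,0,0,0,0],
    [0,0,0.06,0,0,0,0],
    [0,0,0.06,0,0,0,0],
    [0,0,0.03,0,0,0,0],
    [0,0,0.03,0,0,0,0],
    [0,0,0.02,0,0,0,0],
    [0,0,0,0,0,0,0],
    [0,0,0,0,0,0,0]
  ]
}}

```text
t: 19.9
tcp_pos: [0.4862, 0.0975, 0.1162]
tool_rot: [0.0, -0.027, 1.0, 0.0]
ft_force: [-1.5, 3.7, 4.3]
grip_width: -0.0005
finger_force: 2.0
```

Call:
{"method": "servo_tool", "body": {
  "moves": [
    [0,0,0.01,0,0,0,0],
    [0,0,0.01,0,0,0,0],
    [0,0,0,0,0,0,0],
    [0,0,0,0,0,0,0],
    [0,0,0,0,0,0,0],
    [0,0,0,0,0,0,0],
    [0,0,0,0,0,0,0],
    [0,0,0,0,0,0,0]
  ]
}}

```text
t: 20.7
tcp_pos: [0.4862, 0.0975, 0.1159]
tool_rot: [0.0, -0.027, 1.0, 0.0]
ft_force: [-3.6, 3.7, 12.8]
grip_width: 0.0
finger_force: 6.3
```

Feed key fully down. Releasing and backing off for a last check.

Call:
{"method": "servo_tool", "body": {
  "moves": [
    [0,0,-0.2,0,0,0,0],
    [0,0,-0.4,0,0,0,0],
    [0,0,-0.5,0,0,0,0],
    [0.3,0,-0.5,0,0,0,0],
    [0.3,0,-0.5,0,0,0,0],
    [0,0,-0.2,0,0,0,0],
    [0,0,0,0,0,0,0],
    [0,0,0,0,0,0,0]
  ]
}}

```text
t: 21.5
tcp_pos: [0.4565, 0.0956, 0.2293]
tool_rot: [-0.0, -0.027, 1.0, -0.0]
ft_force: [-0.4, -0.3, 0.2]
grip_width: 0.0003
finger_force: 0.0
```

```bash
python3 - <<'E'
from h import *
s=status.state();print(s["t"],s["tcp_pos"],s["ft_force"])
im=optics.grab_frame("scene");w=optics.grab_frame("wrist")
print(blobs(im,*G),blobs(im,*B),blobs(im,*RD))
cv2.imwrite("pics/c6.png",np.hstack([cv2.resize(im[160:260,200:300],(400,400),interpolation=2),cv2.resize(w[180:330,200:350],(400,400))]))
E
```

```text
21.5 [0.45654129 0.09556514 0.2292515 ] [-0.36084303 -0.29793123  0.1555793 ]
[(np.int32(31), [346, 114, 10, 6], [351.0, 116.5]), (np.int32(31), [285, 154, 8, 7], [288.2, 157.2]), (np.int32(101), [238, 201, 19, 9], [247.7, 204.8]), (np.int32(743), [0, 233, 31, 40], [16.1, 250.1])] [(np.int32(109), [240, 222, 16, 11], [247.6, 227.3]), (np.int32(829), [353, 370, 48, 50], [377.1, 395.3])] [(np.int32(45), [298, 161, 9, 12], [301.1, 166.1]), (np.int32(34), [222, 216, 7, 6], [225.0, 218.6]), (np.int32(71), [515, 298, 15, 30], [523.4, 310.4])]
```

View pics/c6.png

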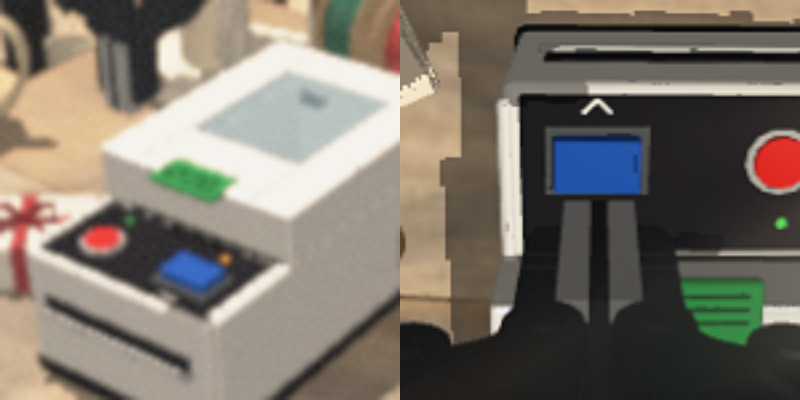

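The button is in: its blob dropped about 1 px, to (225,218.6). The feed key is back up at (247.6,227.3), the lip is unchanged at (247.7,204.8), and nothing has moved.

```bash
python3 -c "
from station import arm
print(arm.finish_job())"
```

```text
the job is handed in; nothing more can be done
None
```

I pressed the head bar, cover, power button and feed key in order, each to its stop. The last pictures show the cover shut, the power button in, the feed key back up and the printer where it stood; the job is handed in, but no verdict came back.

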